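# Stand the fallen reagent bottle on the stirrer and switch it on

### The job

The square amber bottle with the blue cap has been knocked over on the bench. Stand it upright in the middle of the stirrer's round metal plate, set down rather than dropped, and let go of it; only then turn the stirrer's red handle clockwise to fully on. Leave everything else on the bench standing where it is.

Things in the scene. Friction and masses are not known exactly. Their poses are not given: they have to be found in the camera images.
- bottle: closed square amber bottle, white label, blue cap, 0.25-0.42 kg, rigid; starts lying on a flat side, cap pointing within 70 deg of -x (the robot side). Square part 50 x 50 mm, 100 long, then a 16 long shoulder, then a round cap 38 wide, 26 long: 142 in all. Origin on the long axis, 60 mm above the base; z runs from base to cap; x, y are square to the flat sides
- stirrer: round white magnetic stirrer with a blue band and a round aluminium plate on top, fixed to the bench; 150 wide, 90 tall. Origin at the centre of its underside
- plate (a point): centre of the upper face of the stirrer's flat plate (150 across), 90 mm above the bench; z is up
- switch: the stirrer's rotary isolator: grey box with a yellow top carrying a red bar handle, fixed to the bench, 96 x 96, 55 tall. A white dot marks off (towards its -x side), a green dot marks on (towards its +y side). Origin at the centre of its underside, z is up
- handle_grip (a point): grip point on the red bar handle: on its upright turning axis, 26 mm above the box's top (81 mm above the bench). The bar is 60 long (the point's x axis), 14 thick (y), and spans from 62 to 94 mm above the bench. Axes turn with the handle
- handle (a joint): angle of the red handle in rad: 0 is off (bar pointing at the white dot), grows clockwise seen from above, stop at 1.57 fully on (bar pointing at the green dot). It turns stiffly (0.06 N m) and stays where it is left; it starts between 0 and 0.25
- beaker: glass beaker, 60 wide, 85 tall mm; loose, not to be disturbed. Origin at the centre of its underside
- wash_bottle: white wash bottle with a red cap and spout, 56 wide, 175 tall mm; loose, not to be disturbed. Origin at the centre of its underside
- dropper: small round amber dropper bottle with an orange cap, 32 wide, 75 tall mm; loose, not to be disturbed. Origin at the centre of its underside
- tip_box: blue pipette-tip box with a clear lid, 60 x 90, 57 tall mm; loose, not to be disturbed. Origin at the centre of its underside
- jar: white jar with a green cap, 56 wide, 70 tall mm; loose, not to be disturbed. Origin at the centre of its underside
- petri: closed glass Petri dish, 90 wide, 15 tall mm; loose, not to be disturbed. Origin at the centre of its underside
- small_beaker: small glass beaker, 42 wide, 50 tall mm; loose, not to be disturbed. Origin at the centre of its underside

How it is judged:
By the outcome, as a careful person would: the job done as asked, in the order asked, and still so for the second after the job is handed in, with the robot touching nothing.
It also fails if it takes over 64 s, if anything falls off the work surface, if the arm or the gripper's body presses on something with over 40 N, if the wrist force passes 120 N, or if a joint passes its speed limit or range.

### The arm

A 6-joint arm with a two-finger parallel gripper is mounted at the origin on the work surface. World frame = base frame: x ahead of the robot, y to its left, z up, the work surface at z = 0. Lengths are in m, angles in degrees, forces in N, time in s.
With the tool pointing down it reaches from about 0.325 to 0.85 m from the base axis. Payload 4.4 kg.
Tool frame: the origin (TCP) lies midway between the tips of the shut fingers; the grasp point (between the pads) lies 19 mm behind it (env.grasp_offset is the distance from the TCP to the grasp point, in m); z points along the fingers, y is the line along which they close (so a half turn about z gives the same grasp; the last joint's range is limited). The gripper opens to 94 mm and grips with 3 to 60 N. Pads are 16 mm wide; open, the fingers measure 119 mm over their backs; the gripper's body (75 mm by 177 mm) begins 78 mm behind the grasp point.
Start: joints at [-76.347, 11.837, 88.321, -0, 79.842, -8.623], TCP at [0.218, -0.532, 0.205] pointing down, gripper open.
Joint ranges: [-156.59, 156.59], [-49.26, 127.26], [12.9, 141.05], [-63.56, 243.56], [4.71, 150.69], [-161.64, 161.64]. Speed limits (degrees/s): [159.86, 159.86, 180, 180, 180, 180].

### API

Orientations are given as [roll, pitch, yaw] about the fixed x, y, z axes, in that order (R = Rz(yaw) Ry(pitch) Rx(roll)).
In Python, from station import readout, cams, workorder, nets, env gives the robot as it stands. The module is installed in compiled form; this text tells all that it offers.
- The arm moves only by the tool arm_command, never from a script. Its argument "increments" is a list of rows, each a list of 5 numbers: the finger opening in mm, from 0 to 94, then the shift along the world's x, y, z in mm, then the turn about the world's z in degrees. In form: [[fingers, x, y, z, turn], ...]. A call has 1 to 8 rows; each row shifts and turns the commanded pose from where the row before left it; what a row does not reach is not made up. A row lasts 1/10 s, in which the tool goes at most 50 mm and 8.59 degrees, less where a joint would pass 70% of its speed; a pose out of reach is approached as far as the arm can. A call with a gripper value outside its range is refused whole. The fingers move at their own pace and stop on an object; "squeeze" is the grip in N (left out, the last holds). Time passes only in rows, so rows that do not move let the fingers close. It gives the time, the measured TCP pose, the force, the opening and the grip force at its end, in the units of the state.
- readout.get_obs(): the state, without advancing time (a new reading comes with each control period).
- cams.get_image(name): name is "scene" or "top" or "wrist"; returns a dict with "frame" (420x560x3 uint8, red, green, blue), "mtx" (3x3 intrinsics, pixels), "k1" (the pictures are not rectified: a ray, as slopes to the right and down, at radius r is drawn at 1 + k1 r^2 times it, then the intrinsics apply), "R" (3x3) and "t" (3): a world point X has camera coordinates R X + t; the wrist camera has in their place "mount" (4x4, takes a point from camera to tool coordinates, whose origin is the TCP and whose axes are the flange's). Camera axes: x right, y down, z forward; pixel columns grow to the right and rows downward; lengths in m; the calibration is good to about 2 mm. A picture is of the moment at which its call begins: read the wrist's pose just before it. There is no depth.
- workorder.job_done(): hands the job in; it is judged then, once.
Trained networks look in a picture, given as the dict that the camera call returned (one of the last four; its "shot" number tells which), for a name from the list of things; names that differ only in an ending like _2 or _b are one class to them, and where a whole thing is asked for, a point or a joint stands for the part that bears it (a point fixed in the world has none). Each returns a list of dicts, best first, with "conf" (0 to 1); they miss things now and then, are a little off and sometimes report something else, mostly with a low value. They report only what shows in the picture. A call takes as long as a camera call.
- nets.regions_of(picture, label): "region" (420x560 bool, what is visible of it) and "point" ([column, row] in pixels, amid what is visible of it).
- nets.tip_of(picture, label): "point" ([column, row] in pixels: a listed point, or the origin of a listed thing).
The state is a dict: "time": time; "joint_pos": joint angles; "dq": joint speeds; "tau": joint torques, N m; "tool_pos": TCP position; "ee_rot": TCP orientation; "ft_force": force on the tool from outside, world axes, zero at the start; "torque": the same for the moment, N m; "width": opening from 0.0 (shut) to 1.0 (fully open); "grip_force": force on a finger pad.
Only numpy, scipy, OpenCV 4.12 (cv2) and the standard library are available. Lean on these libraries where they do the work, as an engineer would, in place of code of your own. Each camera call takes 0.05 s, during which the arm holds its last target. There are 200 camera calls.

## Working session

There is one attempt and no reset: what is moved stays moved. The work goes in short steps, Python scripts to look and compute and a tool call to move; the robot and the scene stay as the last step left them, time stands still between calls to the robot, and variables do not carry over. Pictures are saved under pics/ and viewed, at most 10 in all, crops included, and the job is handed in when it is done.

Besides the shell and the picture viewer there is one more tool, called after "Call:" as name(argument=value, ...), one argument or row to a line, values as JSON. arm_command: Moves the arm, as the interface text tells. Its arguments: {"type":"object","properties":{"increments":{"type":"array","items":{"type":"array","items":{"type":"number"}}},"squeeze":{"type":"number"}},"required":["increments"]}

```bash
mkdir -p pics; cat > h.py <<'E'
import numpy as np, cv2
from station import readout, cams, workorder, nets, env
from scipy.spatial.transform import Rotation as Ro
def cam(name):
    o=readout.get_obs(); p=cams.get_image(name)
    if name=='wrist':
        M=np.array(p['mount']); e=np.array(o['ee_rot'])
        T=np.eye(4); T[:3,:3]=Ro.from_euler('xyz',e,degrees=True).as_matrix() if e.size==3 else e
        T[:3,3]=o['tool_pos']; W=T@M; C=W[:3,3]; Rcw=W[:3,:3]
    else:
        R=np.array(p['R']); C=-R.T@np.array(p['t']).ravel(); Rcw=R.T
    return p,C,Rcw
def ray(p,Rcw,uv):
    K=np.array(p['mtx']); d=(np.array(uv,float)-K[:2,2])/[K[0,0],K[1,1]]
    s=d.copy()
    for _ in range(20): s=d/(1+p['k1']*(s@s))
    return Rcw@np.array([*s,1])
def atz(p,C,Rcw,uv,z):
    d=ray(p,Rcw,uv); return C+d*(z-C[2])/d[2]
def proj(p,C,Rcw,X):
    c=Rcw.T@(np.array(X)-C); s=c[:2]/c[2]; s=s*(1+p['k1']*(s@s)); K=np.array(p['mtx'])
    return s*[K[0,0],K[1,1]]+K[:2,2]
def save(p,n): cv2.imwrite('pics/'+n,cv2.cvtColor(p['frame'],cv2.COLOR_RGB2BGR))
E
cat > a.py <<'E'
from h import *
print(readout.get_obs(),env.grasp_offset)
Z=dict(bottle=.025,stirrer=0,plate=.09,switch=0,handle_grip=.081,beaker=0,wash_bottle=0,dropper=0,tip_box=0,jar=0,petri=0,small_beaker=0)
for n in ['top','scene']:
    p,C,R=cam(n); save(p,n+'.png'); print(n,C.round(3))
    for k,z in Z.items():
        for r in nets.tip_of(p,k)[:2]: print(k,round(r['conf'],2),np.round(r['point']),atz(p,C,R,r['point'],z).round(4))
E
python3 a.py
```

```text
{'time': 0.0, 'joint_pos': array([-7.63457429e+01,  1.18832821e+01,  8.84031542e+01, -1.16403523e-03,
        7.98420913e+01, -8.62211472e+00]), 'dq': array([ 0.02870808,  0.03052257,  0.02765722, -0.05193362,  0.06185367,
        0.01869906]), 'tau': array([-1.93882872e-03, -3.70876479e+01, -2.81418264e+01,  6.94891973e-02,
        3.60938685e-02, -1.59497754e-04]), 'tool_pos': array([ 0.21776813, -0.53130174,  0.20431402]), 'ee_rot': array([-1.79872753e+02, -1.81360717e-02,  2.22765583e+01]), 'ft_force': array([0.22450671, 0.35410688, 0.16373359]), 'torque': array([0.0125833 , 0.02411634, 0.0186916 ]), 'grip_force': 0.0, 'width': 1.0000179689667783} 0.0188
top [ 0.329 -0.007  1.237]
bottle 0.83 [287. 215.] [ 0.5902 -0.0323  0.025 ]
stirrer 0.69 [146. 247.] [0.5412 0.3244 0.    ]
stirrer 0.23 [134. 183.] [0.7093 0.3545 0.    ]
plate 0.91 [135. 243.] [0.5357 0.3262 0.09  ]
switch 0.9 [398. 238.] [ 0.5143 -0.3041  0.    ]
handle_grip 0.68 [406. 233.] [ 0.5129 -0.304   0.081 ]
beaker 0.73 [210. 180.] [0.6999 0.1552 0.    ]
beaker 0.67 [338. 174.] [ 0.6915 -0.1695  0.    ]
wash_bottle 0
[... 505 characters left out ...]
.    ]
stirrer 0.39 [372. 248.] [0.7032 0.1488 0.    ]
plate 0.85 [374. 164.] [0.5473 0.3275 0.09  ]
plate 0.25 [368. 192.] [0.6271 0.2116 0.09  ]
switch 0.88 [157. 300.] [ 0.5202 -0.307   0.    ]
handle_grip 0.79 [150. 270.] [ 0.5194 -0.3075  0.081 ]
beaker 0.58 [374. 250.] [0.7088 0.149  0.    ]
wash_bottle 0.97 [259. 314.] [ 0.6898 -0.1723  0.    ]
wash_bottle 0.16 [292. 199.] [0.426 0.152 0.   ]
dropper 0.93 [335. 292.] [ 0.746  -0.0154 -0.    ]
tip_box 0.61 [429. 213.] [0.7074 0.369  0.    ]
tip_box 0.2 [202. 369.] [ 0.7265 -0.3334  0.    ]
jar 0.85 [197. 369.] [ 0.7218 -0.3409  0.    ]
petri 0.74 [294. 198.] [0.4283 0.1574 0.    ]
small_beaker 0.95 [181. 242.] [ 0.3878 -0.1671  0.    ]
```

View pics/top.png

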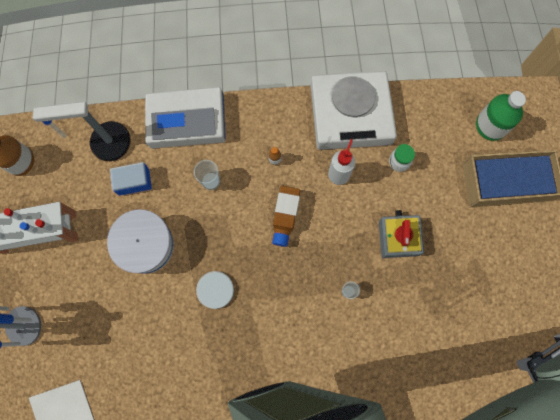

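View pics/scene.png

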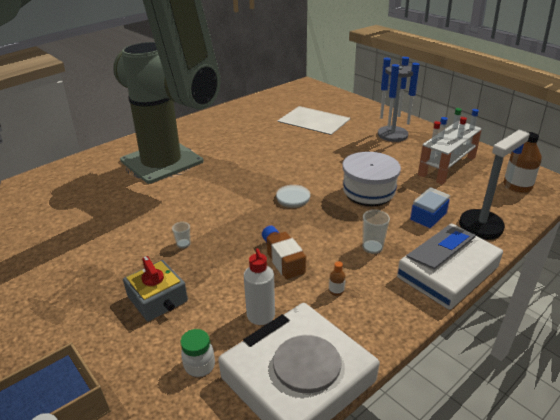

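```bash
cat > b.py <<'E'
from h import *
for n in ['top','scene']:
    p,C,R=cam(n)
    hsv=cv2.cvtColor(p['frame'],cv2.COLOR_RGB2HSV)
    rs=nets.regions_of(p,'bottle')
    for r in rs[:2]:
        m=r['region']; ys,xs=np.nonzero(m); 
        blue=(hsv[...,0]>105)&(hsv[...,0]<130)&(hsv[...,1]>150)&(hsv[...,2]>60)
        m2=cv2.dilate(m.astype(np.uint8),np.ones((9,9)))>0
        by,bx=np.nonzero(blue&m2)
        print(n,r['conf'],m.sum(),len(bx))
        rect=cv2.minAreaRect(np.c_[xs,ys].astype(np.float32)); print(rect)
        W=np.array([atz(p,C,R,q,.04)[:2] for q in cv2.boxPoints(rect)]); print(W.round(3).tolist())
        if len(bx): print('cap',bx.mean(),by.mean(),atz(p,C,R,(bx.mean(),by.mean()),.03))
    y=(nets.regions_of(p,'plate'))
    for r in nets.regions_of(p,'handle')[:2]:
        ys,xs=np.nonzero(r['region']); print('handle',r['conf'],len(xs),cv2.minAreaRect(np.c_[xs,ys].astype(np.float32)))
E
python3 b.py
```

```text
top 0.92 1152 157
((284.7027282714844, 216.28379821777344), (21.86506462097168, 59.84123229980469), 9.462322235107422)
[[0.519, 0.017], [0.663, -0.017], [0.65, -0.069], [0.506, -0.034]]
cap 280.18471337579615 239.21019108280254 [ 0.53010265 -0.01065383  0.03      ]
top 0.35 3298 0
((139.5, 241.5), (63.0, 65.0), 90.0)
[[0.633, 0.412], [0.62, 0.248], [0.466, 0.253], [0.476, 0.414]]
handle 0.67 370 ((405.21624755859375, 232.2972869873047), (18.832117080688477, 25.574480056762695), 35.53767776489258)
handle 0.66 602 ((205.5, 174.0), (30.0, 25.0), 90.0)
scene 0.7 1395 99
((283.4999694824219, 250.4999542236328), (58.5208740234375, 30.23116111755371), 56.3099365234375)
[[0.524, -0.05], [0.513, 0.035], [0.689, -0.029], [0.692, -0.101]]
cap 268.0 231.1818181818182 [ 0.52396688 -0.01090385  0.03      ]
scene 0.39 435 0
((152.5, 271.0), (30.0, 21.0), 90.0)
[[0.421, -0.28], [0.451, -0.245], [0.534, -0.293], [0.506, -0.326]]
handle 0.56 427 ((148.25001525878906, 273.25), (28.991378784179688, 21.21320343017578), 45.0)
```

Call:
arm_command(
  increments=[
    [94,20,37,0,-3],
    [94,20,37,0,-3],
    [94,20,37,0,-3],
    [94,20,37,0,-3],
    [94,20,37,0,-3],
    [94,20,37,0,-3],
    [94,20,37,0,-2],
  ],
)

```text
time: 2.4
tool_pos: [0.3585, -0.2716, 0.2057]
ee_rot: [180.0, -0.0, 2.2]
ft_force: [0.6, 0.2, 0.2]
width: 0.999
grip_force: 0.0
```

Call:
arm_command(
  increments=[
    [94,20,37,0,-3],
    [94,20,37,0,-3],
    [94,20,37,0,-3],
    [94,20,37,0,-3],
    [94,20,37,0,-2],
    [94,20,37,0,-2],
    [94,0,0,0,0],
    [94,0,0,0,0],
  ],
)

```text
time: 3.2
tool_pos: [0.478, -0.0504, 0.2054]
ee_rot: [180.0, 0.0, -13.6]
ft_force: [0.7, -0.1, 0.1]
width: 1.002
grip_force: 0.0
```

```bash
cat > w.py <<'E'
from h import *
import sys
p,C,R=cam('wrist'); save(p,sys.argv[1]); o=readout.get_obs()
print(o['time'],o['tool_pos'].round(4),o['ee_rot'].round(2),C.round(3))
hsv=cv2.cvtColor(p['frame'],cv2.COLOR_RGB2HSV)
for r in nets.regions_of(p,'bottle')[:1]:
    m=r['region']; ys,xs=np.nonzero(m); print(r['conf'],len(xs),xs.min(),xs.max(),ys.min(),ys.max())
    print([atz(p,C,R,q,.03)[:2].round(4).tolist() for q in cv2.boxPoints(cv2.minAreaRect(np.c_[xs,ys].astype(np.float32)))])
    b=(hsv[...,0]>105)&(hsv[...,0]<130)&(hsv[...,1]>150)&(hsv[...,2]>60)&(cv2.dilate(m.astype(np.uint8),np.ones((15,15)))>0)
    by,bx=np.nonzero(b)
    if len(bx):
        q=cv2.minAreaRect(np.c_[bx,by].astype(np.float32)); print('cap px',q,atz(p,C,R,q[0],.03).round(4),[atz(p,C,R,u,.03)[:2].round(4).tolist() for u in cv2.boxPoints(q)])
E
python3 w.py w1.png
```

```text
3.25 [ 0.4777 -0.0513  0.2054] [ 1.7996e+02  2.0000e-02 -1.3670e+01] [ 0.558 -0.069  0.386]
0.89 8935 198 260 0 166
[[0.6681, -0.0167], [0.6553, -0.0708], [0.511, -0.0329], [0.5258, 0.0289]]
cap px ((233.0, 152.0), (26.0, 36.0), 90.0) [ 0.5311 -0.0099  0.03  ] [[0.5477, 0.0041], [0.5394, -0.031], [0.5141, -0.0242], [0.5227, 0.0117]]
```

View pics/w1.png

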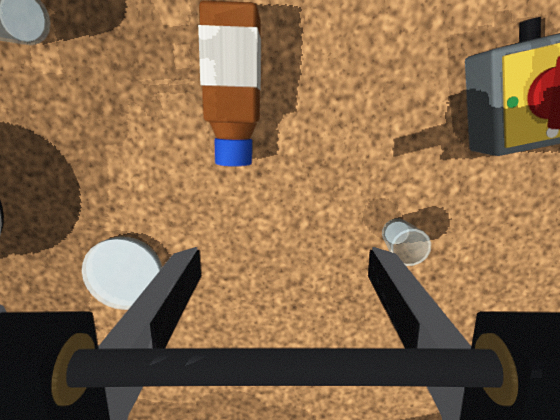

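Call:
arm_command(
  increments=[
    [94,27,20,-20,1],
    [94,26,21,-40,0],
    [94,0,0,-40,0],
    [94,0,0,-40,0],
    [94,0,0,-30,0],
    [94,0,0,-27,0],
    [94,0,0,0,0],
  ],
)

```text
time: 4.0
tool_pos: [0.5254, -0.0119, 0.0062]
ee_rot: [180.0, 0.5, -12.9]
ft_force: [-0.3, 0.4, -0.7]
width: 0.999
grip_force: 0.0
```

Call:
arm_command(
  increments=[
    [0,0,0,0,0],
    [0,0,0,0,0],
    [0,0,0,0,0],
    [0,0,0,0,0],
    [0,0,0,0,0],
    [0,0,0,0,0],
    [0,0,0,0,0],
    [0,0,0,0,0],
  ],
  squeeze=8,
)

```text
time: 4.8
tool_pos: [0.5298, -0.0107, 0.0102]
ee_rot: [-180.0, 0.0, -12.7]
ft_force: [-0.5, 1.3, 0.9]
width: 0.403
grip_force: 8.0
```

Call:
arm_command(
  increments=[
    [0,0,0,15,0],
    [0,2,0,20,0],
    [0,4,-1,20,0],
    [0,6,-1,20,0],
    [0,8,-2,20,0],
    [0,10,-2,20,0],
    [0,10,-2,20,0],
    [0,0,0,20,0],
  ],
)

```text
time: 5.6
tool_pos: [0.5696, -0.0191, 0.1644]
ee_rot: [180.0, 0.1, -12.7]
ft_force: [0.3, -0.3, -3.4]
width: 0.406
grip_force: 8.0
```

```bash
python3 - <<'E'
from h import *
o=readout.get_obs();print(o['tool_pos'],o['width'],o['grip_force'],o['ft_force'])
p,C,R=cam('scene'); f=p['frame'][120:330,160:440]
cv2.imwrite('pics/s2.png',cv2.cvtColor(cv2.resize(f,None,fx=2,fy=2),cv2.COLOR_RGB2BGR))
E
```

```text
[ 0.56963906 -0.0190537   0.16439435] 0.4057034126613244 7.999859601259232 [ 0.27621006 -0.30945997 -3.35411178]
```

View pics/s2.png

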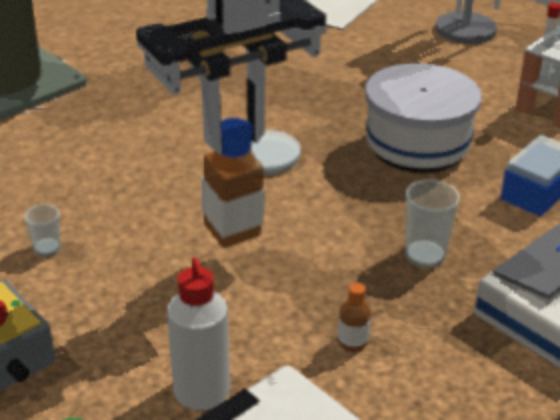

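Call:
arm_command(
  increments=[
    [0,0,0,25,0],
    [0,-3,10,25,0],
    [0,-6,20,20,0],
    [0,-8,30,10,0],
    [0,-9,30,5,0],
    [0,-9,30,0,0],
    [0,-9,30,0,0],
    [0,-9,30,0,0],
  ],
)

```text
time: 6.45
tool_pos: [0.5154, 0.162, 0.2482]
ee_rot: [179.9, 0.1, -12.7]
ft_force: [0.6, 0.4, -3.3]
width: 0.401
grip_force: 8.0
```

Call:
arm_command(
  increments=[
    [0,-9,30,0,0],
    [0,-9,30,0,0],
    [0,-9,30,0,0],
    [0,-9,30,0,0],
    [0,-6,20,0,0],
    [0,-4,15,0,0],
    [0,0,5,0,0],
    [0,0,0,0,0],
  ],
)

```text
time: 7.25
tool_pos: [0.4707, 0.321, 0.2493]
ee_rot: [179.9, 0.0, -12.7]
ft_force: [0.2, 0.2, -3.9]
width: 0.403
grip_force: 8.0
```

```bash
python3 - <<'E'
from h import *
o=readout.get_obs();print(o['time'],o['tool_pos'],o['ee_rot'],o['width'],o['grip_force'],o['ft_force'])
p,C,R=cam('wrist'); save(p,'w2.png')
for r in nets.tip_of(p,'plate'): print(r['conf'],r['point'],atz(p,C,R,r['point'],.09))
for r in nets.regions_of(p,'stirrer')[:2]:
    ys,xs=np.nonzero(r['region']); print(r['conf'],len(xs),xs.min(),xs.max(),ys.min(),ys.max())
p,C,R=cam('scene')
for r in nets.regions_of(p,'bottle')[:2]:
    ys,xs=np.nonzero(r['region']); print(r['conf'],len(xs),xs.min(),xs.max(),ys.min(),ys.max())
f=p['frame'][60:270,240:520]
cv2.imwrite('pics/s3.png',cv2.cvtColor(cv2.resize(f,None,fx=2,fy=2),cv2.COLOR_RGB2BGR))
E
```

```text
7.25 [0.47074532 0.32099049 0.2492594 ] [ 1.79929389e+02  3.43830822e-02 -1.26837563e+01] 0.4029886980600398 7.999774217605591 [ 0.15092923  0.22951975 -3.88782212]
0.77 [262.4, 122.3] [0.54524516 0.32520544 0.09      ]
0.69 19707 186 344 36 197
0.43 120 166 191 0 7
0.72 1272 337 365 88 146
```

View pics/w2.png

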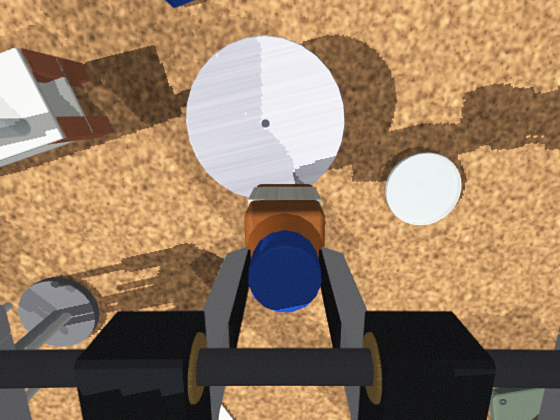

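View pics/s3.png

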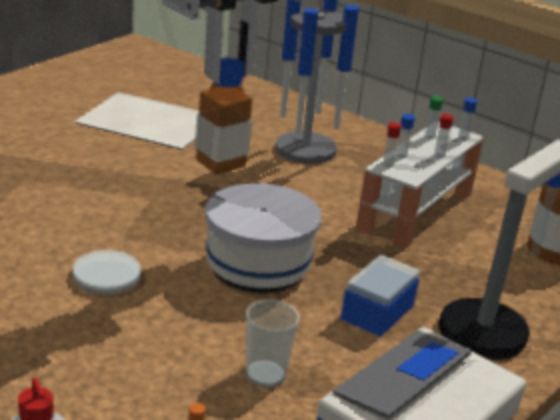

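```bash
python3 - <<'E'
from h import *
p,C,R=cam('wrist')
print('dot',atz(p,C,R,(265.5,124),.09), 'cam',C,R[:,2])
r=nets.regions_of(p,'stirrer')[0]; m=r['region'].astype(np.uint8)
g=p['frame'].astype(int); hsv=cv2.cvtColor(p['frame'],cv2.COLOR_RGB2HSV)
m=((hsv[...,1]<60)&(hsv[...,2]>90)).astype(np.uint8); n,l=cv2.connectedComponents(m); m=(l==l[80,260]).astype(np.uint8)
c=max(cv2.findContours(m,0,1)[0],key=cv2.contourArea)[:,0]
c=c[c[:,1]<165]
W=np.array([atz(p,C,R,q,.09)[:2] for q in c])
from scipy.optimize import least_squares
s=least_squares(lambda v:np.hypot(*(W-v[:2]).T)-v[2],[.54,.32,.075],loss='soft_l1',f_scale=.001); print(s.x,np.abs(s.fun).mean(),c.min(0),c.max(0))
p,C,R=cam('top'); print('dot top',atz(p,C,R,(137.5,240.5),.09))
E
```

```text
dot [0.54381161 0.32184852 0.09      ] cam [0.55107462 0.30218878 0.43049761] [-0.27202689  0.06071397 -0.96037242]
[0.54409426 0.32280611 0.07432225] 0.00023048628349162285 [186  37] [343 164]
dot top [0.54152234 0.32100963 0.09      ]
```

Call:
arm_command(
  increments=[
    [0,6,0,0,0],
    [0,14,0,0,0],
    [0,18,1,0,0],
    [0,18,0,0,0],
    [0,11,0,-5,0],
    [0,6,0,-15,0],
    [0,0,0,-12,0],
    [0,0,0,-3,0],
  ],
)

```text
time: 8.45
tool_pos: [0.5419, 0.3213, 0.2121]
ee_rot: [179.8, 0.3, -12.7]
ft_force: [-0.9, -1.1, -0.6]
width: 0.404
grip_force: 8.0
```

Call:
arm_command(
  increments=[
    [0,0,0,-2,0],
    [0,0,0,-2,0],
    [0,0,0,-2,0],
    [0,0,0,0,0],
  ],
)

```text
time: 8.85
tool_pos: [0.5446, 0.3223, 0.212]
ee_rot: [-179.9, -0.2, -12.7]
ft_force: [-2.3, -1.5, 3.9]
width: 0.4
grip_force: 8.0
```

```bash
python3 - <<'E'
from h import *
o=readout.get_obs();print(o['tool_pos'],o['ft_force'],o['torque'])
p,C,R=cam('scene')
f=p['frame'][75:225,300:450]
cv2.imwrite('pics/s4.png',cv2.cvtColor(cv2.resize(f,None,fx=4,fy=4,interpolation=cv2.INTER_CUBIC),cv2.COLOR_RGB2BGR))
for z in (.09,.19,.206,.232): print(z,(proj(p,C,R,[.544,.322,z])-[300,75])*4)
E
```

```text
[0.54461341 0.32230994 0.21204483] [-2.30879962 -1.45163293  3.88078866] [-0.37917075  0.46337664  0.02598666]
0.09 [285.40324991 356.85851524]
0.19 [299.38304716 215.82381488]
0.206 [301.67398376 192.15048392]
0.232 [305.42565727 153.01140794]
```

View pics/s4.png

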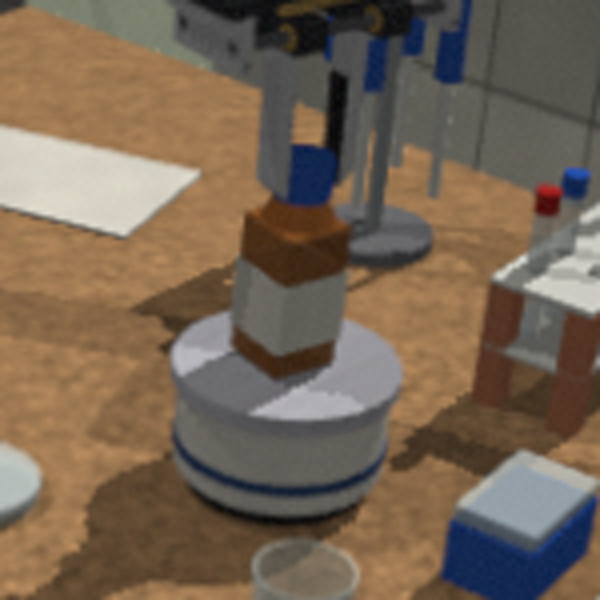

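Call:
arm_command(
  increments=[
    [0,0,0,1,0],
    [0,-1,-1,1,0],
    [0,-1,-1,0,0],
    [0,-1,0,0,0],
    [0,0,0,0,0],
  ],
  squeeze=4,
)

```text
time: 9.4
tool_pos: [0.541, 0.3208, 0.2116]
ee_rot: [-179.9, -0.0, -12.7]
ft_force: [-0.2, 1.2, 2.6]
width: 0.4
grip_force: 4.0
```

```bash
python3 - <<'E'
from h import *
o=readout.get_obs();print(o['tool_pos'],o['ft_force'],o['torque'],o['width'])
p,C,R=cam('scene')
for i in range(1):
    for r in nets.tip_of(p,'bottle')[:1]: print('origin',r['conf'],r['point'],proj(p,C,R,[.544,.322,.15]))
    r=nets.regions_of(p,'bottle')[0]; m=r['region']; ys,xs=np.nonzero(m)
    for y in range(ys.min(),ys.max()+1,4): print(y,xs[ys==y].min(),xs[ys==y].max())
E
```

```text
[0.54103165 0.32082762 0.2115573 ] [-0.20494764  1.19403681  2.63625669] [0.58778348 0.04101899 0.01580157] 0.39978407490933293
origin 0.6 [371.1, 140.8] [373.42971095 143.41338465]
112 373 377
116 371 380
120 371 380
124 369 381
128 361 382
132 360 385
136 359 386
140 358 386
144 357 386
148 357 386
152 357 385
156 357 384
160 357 383
164 360 382
168 366 373
```

Call:
arm_command(
  increments=[
    [37,0,0,0,0],
    [39,0,0,0,0],
    [42,0,0,0,0],
    [50,0,0,0,0],
    [65,0,0,0,0],
    [80,0,0,0,0],
    [80,0,0,0,0],
  ],
)

```text
time: 10.25
tool_pos: [0.5408, 0.3198, 0.2108]
ee_rot: [180.0, 0.0, -12.7]
ft_force: [0.3, 0.5, 0.4]
width: 0.747
grip_force: 0.0
```

Call:
arm_command(
  increments=[
    [80,0,0,20,0],
    [80,0,0,30,0],
    [80,-20,0,30,0],
    [80,-35,0,10,0],
    [80,-35,0,0,0],
    [80,0,0,0,0],
  ],
)

```text
time: 10.85
tool_pos: [0.4476, 0.3203, 0.3019]
ee_rot: [-180.0, 0.0, -12.6]
ft_force: [0.6, -0.5, -0.1]
width: 0.848
grip_force: 0.0
```

```bash
python3 - <<'E'
from h import *
o=readout.get_obs();print(o['time'],o['tool_pos'],o['ft_force'],o['width'])
p,C,R=cam('wrist'); q,C2,R2=cam('scene')
c=np.zeros((420,560+240,3),np.uint8); c[:,:560]=p['frame']; c[:420,560:]=cv2.resize(q['frame'][70:210,330:410],(240,420)); 
cv2.imwrite('pics/rel.png',c[...,::-1])
h=cv2.cvtColor(p['frame'],cv2.COLOR_RGB2HSV); b=(h[...,0]>105)&(h[...,0]<130)&(h[...,1]>150)&(h[...,2]>60)
n,l,s,ce=cv2.connectedComponentsWithStats(b.astype(np.uint8)); i=1+np.argmax(s[1:,4]); print(s[i],ce[i],atz(p,C,R,ce[i],.228))
for P,CC,RR in ((p,C,R),(q,C2,R2)):
    for r in nets.tip_of(P,'bottle')[:1]: print(r['conf'],r['point'],atz(P,CC,RR,r['point'],.15))
print([(proj(q,C2,R2,[.544,.322,z])-[330,70])*3+[560,0] for z in (.09,.232)],[proj(p,C,R,[.544,.322,z]) for z in (.09,.232)])
E
```

```text
10.85 [0.44761722 0.32033728 0.30194159] [ 0.64959855 -0.531891   -0.10611255] 0.8479845060200936
[ 226   71   54   57 2407] [252.06024096  99.03946822] [0.54022633 0.32266688 0.228     ]
0.6 [257.8, 102.3] [0.54026655 0.32440754 0.15      ]
0.94 [374.4, 140.8] [0.53611964 0.33521248 0.15      ]
[array([684.05243744, 282.64388643]), array([699.06924295, 129.75855596])] [array([263.2272232 ,  99.57797606]), array([251.13636751,  92.8979056 ])]
```

View pics/rel.png

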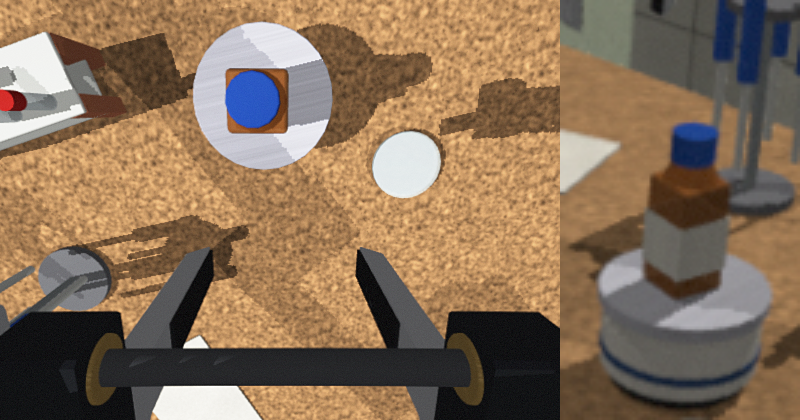

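Call:
arm_command(
  increments=[
    [80,0,-39,0,0],
    [80,0,-39,0,0],
    [80,0,-39,0,0],
    [80,0,-39,0,0],
    [80,0,-39,0,0],
    [80,0,-39,0,0],
    [80,0,-39,0,0],
    [80,0,-39,0,0],
  ],
)

```text
time: 11.85
tool_pos: [0.4516, 0.0057, 0.301]
ee_rot: [180.0, -0.0, -12.8]
ft_force: [0.5, 0.2, 0.1]
width: 0.846
grip_force: 0.0
```

Call:
arm_command(
  increments=[
    [80,-2,-39,-10,1],
    [60,-2,-39,-10,1],
    [60,-2,-39,-10,1],
    [60,-2,-39,-10,1],
    [60,-2,-39,-10,1],
    [60,-2,-39,-10,1],
    [60,0,-39,-10,0],
    [60,0,-39,0,0],
  ],
)

```text
time: 12.65
tool_pos: [0.4379, -0.306, 0.2288]
ee_rot: [-179.9, 0.2, -6.8]
ft_force: [0.5, 0.9, 0.3]
width: 0.642
grip_force: 0.0
```

Call:
arm_command(
  increments=[
    [60,0,0,0,0],
    [60,0,0,0,0],
  ],
)

```text
time: 12.85
tool_pos: [0.4387, -0.3053, 0.2303]
ee_rot: [-179.9, 0.1, -6.9]
ft_force: [0.7, 1.1, -0.0]
width: 0.639
grip_force: 0.0
```

```bash
python3 - <<'E'
from h import *
o=readout.get_obs();print(o['time'],o['tool_pos'],o['ee_rot'],o['width'])
p,C,R=cam('wrist'); save(p,'w3.png')
for k,z in (('handle_grip',.081),('switch',0)):
    for r in nets.tip_of(p,k)[:2]: print(k,r['conf'],r['point'],atz(p,C,R,r['point'],z))
h=cv2.cvtColor(p['frame'],cv2.COLOR_RGB2HSV)
def m(a,z,n):
    k,l,s,ce=cv2.connectedComponentsWithStats(a.astype(np.uint8))
    for i in np.argsort(-s[1:,4])[:2]+1:
        ys,xs=np.nonzero(l==i); q=cv2.minAreaRect(np.c_[xs,ys].astype(np.float32))
        print(n,s[i,4],ce[i].round(1),atz(p,C,R,ce[i],z).round(4),[atz(p,C,R,u,z)[:2].round(4).tolist() for u in cv2.boxPoints(q)])
m(((h[...,0]<8)|(h[...,0]>172))&(h[...,1]>180)&(h[...,2]>90),.09,'red')
m((h[...,0]>50)&(h[...,0]<85)&(h[...,1]>120),.055,'green')
m((h[...,0]>22)&(h[...,0]<35)&(h[...,1]>140),.055,'yellow')
E
```

```text
12.85 [ 0.43872656 -0.30533342  0.23029245] [-1.79931251e+02  6.23965903e-02 -6.87769073e+00] 0.6388673956027547
handle_grip 0.67 [273.3, 117.3] [ 0.51579319 -0.30438731  0.081     ]
switch 0.78 [272.0, 116.4] [ 0.5158929  -0.30036638  0.        ]
red 1832 [272.4 115.2] [ 0.5177 -0.3041  0.09  ] [[0.5365, -0.2762], [0.5485, -0.313], [0.4971, -0.3329], [0.4836, -0.2947]]
green 63 [238.7 120.1] [ 0.5168 -0.2692  0.055 ] [[0.5136, -0.265], [0.5211, -0.2662], [0.5202, -0.274], [0.5127, -0.2729]]
green 1 [228. 257.] [ 0.3734 -0.2346  0.055 ] [[0.3734, -0.2346], [0.3734, -0.2346], [0.3734, -0.2346], [0.3734, -0.2346]]
yellow 4492 [273.5 113.7] [ 0.5188 -0.3041  0.055 ] [[0.5572, -0.2649], [0.5548, -0.3445], [0.4747, -0.345], [0.4767, -0.2597]]
yellow 1 [347. 268.] [ 0.3445 -0.3646  0.055 ] [[0.3445, -0.3646], [0.3445, -0.3646], [0.3445, -0.3646], [0.3445, -0.3646]]
```

View pics/w3.png

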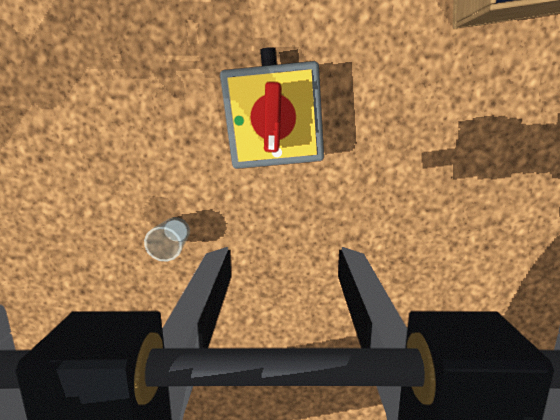

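Call:
arm_command(
  increments=[
    [50,20,0,0,-1],
    [50,30,1,-10,0],
    [50,28,0,-30,-1],
    [50,0,0,-40,0],
    [50,0,0,-40,0],
    [50,0,0,-30,0],
    [50,0,0,-14,0],
    [50,0,0,0,0],
  ],
)

```text
time: 13.8
tool_pos: [0.5158, -0.301, 0.0651]
ee_rot: [-179.9, 0.2, -8.6]
ft_force: [-0.5, 0.0, -0.5]
width: 0.533
grip_force: 0.0
```

Call:
arm_command(
  increments=[
    [0,0,0,0,0],
    [0,0,0,0,0],
    [0,0,0,0,0],
    [0,0,0,0,0],
    [0,0,0,0,0],
    [0,0,0,0,0],
  ],
  squeeze=25,
)

```text
time: 14.4
tool_pos: [0.5173, -0.3035, 0.068]
ee_rot: [180.0, -0.1, -8.7]
ft_force: [-0.6, -0.6, 3.1]
width: 0.146
grip_force: 25.0
```

Width 13.7 mm matches the bar. Turn clockwise.

Call:
arm_command(
  increments=[
    [0,0,0,0,-5],
    [0,0,0,0,-7],
    [0,0,0,0,-7],
    [0,0,0,0,-7],
    [0,0,0,0,-7],
    [0,0,0,0,-7],
  ],
)

```text
time: 15.0
tool_pos: [0.5167, -0.3045, 0.068]
ee_rot: [179.9, -0.1, -49.0]
ft_force: [-2.1, -2.3, 4.5]
width: 0.15
grip_force: 25.0
```

Call:
arm_command(
  increments=[
    [0,0,0,0,-7],
    [0,0,0,0,-7],
    [0,0,0,0,-7],
    [0,0,0,0,-7],
    [0,0,0,0,-7],
    [0,0,0,0,-5],
    [0,0,0,0,-2],
    [0,0,0,0,0],
  ],
)

```text
time: 15.8
tool_pos: [0.5156, -0.3048, 0.0679]
ee_rot: [179.9, -0.2, -90.8]
ft_force: [-4.8, -3.1, 4.5]
width: 0.144
grip_force: 25.0
```

```bash
python3 -c "
from h import *
o=readout.get_obs();print(o['tool_pos'],o['ee_rot'],o['torque'],o['joint_pos'])"
```

```text
[ 0.51562064 -0.30479746  0.06791336] [ 1.79866224e+02 -1.66875080e-01 -9.07506391e+01] [-0.44434122  0.86955118 -0.07332429] [-38.73954789  22.87765844  91.53336975  -0.23484916  65.59187303
 142.1083391 ]
```

Call:
arm_command(
  increments=[
    [0,0,0,0,-2],
    [0,0,0,0,-2],
    [0,0,0,0,0],
  ],
)

```text
time: 16.1
tool_pos: [0.5156, -0.3048, 0.068]
ee_rot: [179.9, -0.2, -94.6]
ft_force: [-3.8, -3.1, 4.9]
width: 0.154
grip_force: 26.0
```

```bash
python3 -c "
from h import *
o=readout.get_obs();print(o['tool_pos'],o['ee_rot'],o['torque'],o['ft_force'])"
```

```text
[ 0.51563513 -0.30480641  0.06796124] [179.86552045  -0.20437768 -94.62179362] [-0.35773813  0.79860213  0.59816967] [-3.82518474 -3.08830267  4.91244231]
```

Call:
arm_command(
  increments=[
    [30,0,0,0,0],
    [40,0,0,0,0],
    [40,0,0,0,0],
    [40,0,0,0,0],
    [40,0,0,25,0],
    [40,0,0,40,0],
    [40,-20,0,40,0],
    [40,-40,0,30,0],
  ],
)

```text
time: 16.9
tool_pos: [0.4588, -0.3036, 0.2049]
ee_rot: [-179.8, -0.1, -94.6]
ft_force: [-0.3, -0.8, 0.6]
width: 0.426
grip_force: 0.0
```

Call:
arm_command(
  increments=[
    [40,-40,0,0,8],
    [40,0,0,0,8],
    [40,0,0,0,8],
    [40,0,0,0,8],
    [40,0,0,0,8],
    [40,0,0,0,8],
    [40,0,0,0,8],
    [40,0,0,0,8],
  ],
)

```text
time: 17.7
tool_pos: [0.4169, -0.3027, 0.2019]
ee_rot: [-180.0, 0.0, -30.4]
ft_force: [-0.8, -0.1, -0.2]
width: 0.431
grip_force: 0.0
```

```bash
python3 - <<'E'
from h import *
p,C,R=cam('wrist'); q,_,_=cam('scene')
c=np.zeros((420,800,3),np.uint8); c[:,:400]=p['frame'][:,80:480]; c[:,400:]=q['frame'][:,60:460]
cv2.imwrite('pics/end.png',c[...,::-1]); o=readout.get_obs(); print(o['tool_pos'],o['ee_rot'],o['ft_force'])
E
```

```text
[ 0.41692948 -0.30269213  0.20192398] [-1.79986031e+02  1.28201973e-02 -3.07259466e+01] [ 0.05306044  0.40245186 -1.47911446]
```

View pics/end.png

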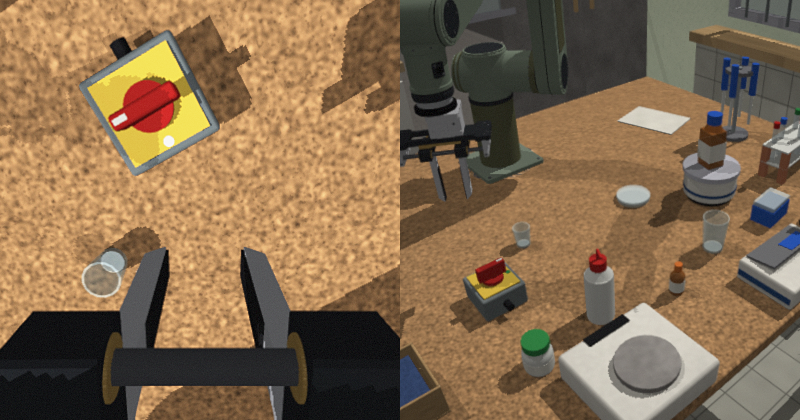

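The handle's white end at (118,119) now covers the green dot, the bottle stands upright on the plate, and nothing else has moved.

```bash
python3 -c "
from station import workorder
print(workorder.job_done())"
```

```text
the job is handed in; nothing more can be done
None
```

The bottle stands upright on the stirrer plate, about 4 mm from its centre by my measurement, and was released before I turned the red handle clockwise to its stop. Everything else looked undisturbed, and I handed the job in at about 18 s; it returned no verdict.

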